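# Slide the test coupon under the spring clip

## Robot

A 7-joint arm with a two-finger parallel gripper is mounted at the origin on the work surface. World frame = base frame: x ahead of the robot, y to its left, z up, the work surface at z = 0. Lengths are in m, angles in rad, forces in N, time in s.
With the tool pointing down it reaches from about 0.4 to 0.85 m from the base axis. Payload 10.4 kg.
Tool frame: the origin (TCP) lies midway between the tips of the shut fingers; the grasp point (between the pads) lies 19 mm behind it; z points along the fingers, y is the line along which they close (so a half turn about z gives the same grasp; the last joint's range is limited). The gripper opens to 87 mm and grips with 3 to 60 N. Pads are 19 mm wide; open, the fingers measure 117 mm over their backs; the gripper's body (75 mm by 190 mm) begins 51 mm behind the grasp point.
Start: joints at [1.239, 0.332, -0.065, 1.46, 0.022, 1.35, -0.088], TCP at [0.19, -0.595, 0.223] pointing down, gripper open.
Joint ranges: [-2.6, 2.6], [-0.5, 2.12], [-1.47, 1.34], [0.16, 2.42], [-1.27, 4.41], [0.06, 2.06], [-2.6, 2.6]. Speed limits (rad/s): [2.22, 2.22, 2.79, 2.79, 3.14, 3.14, 3.14].

## Interface

Orientations are given as a unit quaternion [x, y, z, w].
In Python, from bench import r gives the robot as it stands.
- The arm moves only by the tool arm_command, never from a script. Its argument "moves" is one flat list of numbers, 4 for each row, row after row: the shift along the tool's x, y, z in cm, then the turn about the tool's z in degrees. A call has 1 to 12 rows; each row shifts and turns the commanded pose from where the row before left it, along the tool's axes as they then stand; what a row does not reach is not made up. A row lasts 1/12 s, in which the tool goes at most 41.7 mm and 7.16 degrees, less where a joint would pass 70% of its speed; a pose out of reach is approached as far as the arm can. A call with a gripper value outside its range is refused whole. "fingers" is the opening in per cent of the stroke, from 0 (shut) to 100 (fully open), set as the call begins (left out, the last holds). The fingers move at their own pace and stop on an object; "squeeze" is the grip in N (left out, the last holds). Time passes only in rows, so rows that do not move let the fingers close. It gives the time, the measured TCP pose, the force, the opening and the grip force at its end, in the units of the state.
- r.read_state(): the state, without advancing time (a new reading comes with each control period).
- r.camera(name): name is "side" or "top" or "wrist"; returns the picture (480x640x3 uint8, red, green, blue); there is no depth.
- r.camera_info(name): a dict with "fx", "fy", "cx", "cy" (pixels), "origin" and "attitude" of the camera in the world. Camera axes: x right, y up, looking along -z (the intrinsics and any distortion apply to the point x, -y, -z); pixel columns grow to the right and rows downward; lengths in m; the calibration is good to about 2 mm. A picture is of the moment at which its call begins: read the wrist's pose just before it. camera_info takes no time and is no camera call; for the wrist camera it gives the pose at the moment of the call.
- r.close_job(): hands the job in; it is judged then, once.
The state is a dict: "time": time; "joint_positions": joint angles; "joint_vel": joint speeds; "joint_torque": joint torques, N m; "ee_pos": TCP position; "eef_rot": TCP orientation; "ft_force": force on the tool from outside, world axes, zero at the start; "torque": the same for the moment, N m; "width": finger opening in m; "grip_force": force on a finger pad.
Only numpy, scipy, OpenCV 4.12 (cv2) and the standard library are available. Lean on these libraries where they do the work, as an engineer would, in place of code of your own. Each camera call takes 0.05 s, during which the arm holds its last target. There are 200 camera calls.

## Task

Load the steel test coupon into the inspection fixture as an inspector does, with one hand and without picking anything up: press the clip's thumb plate down with one fingertip and, while you hold it down, push the coupon with the other fingertip along the two parallels and under the raised jaw until its long edge rests against both dowel pins. Then draw the pushing fingertip back off the coupon and let the thumb plate up, so that the clip closes on the coupon. Do not lift or tip the coupon, and leave the gauges and other pieces standing around alone.

Things in the scene. Friction and masses are not known exactly. Their poses are not given: they have to be found in the camera images.
- fixture: Inspection fixture bolted to the granite: grey anodised aluminium base plate 150 x 110 x 12 mm carrying parallels, dowel pins and spring clip; nothing on it is higher than 60 mm. Origin at the centre of its underside, x = direction in which the coupon is pushed in, z up.
- coupon_home (a point): Where the coupon's origin lies when seated (fixture x = -4, y = 0, 28 mm above the granite), axes as the fixture's. It is midway between the parallels: two ground steel rails 12 mm wide, tops 28 mm above the granite, at fixture y = -24 and +24 mm, from x = -62 to +9 mm, with a free lane 36 mm wide between them, open down to the base plate.
- pin_line (a point): Midway between the two dowel pins, at their faces towards the coupon (fixture x = 10, y = 0), 28 mm above the granite. The pins are 8 mm across, at fixture y = -24 and +24 mm, tops 36 mm above the granite; the coupon's +x long edge stops against both.
- coupon: Flat steel test coupon, 28 (its x) x 64 (its y) x 8 mm (z), about 110 g, two 9 mm holes; lies loose across both parallels before the shut clip, 13 to 23 mm short of the pins, slightly askew. Origin at the centre of its underside; axes parallel to the fixture's when seated. Its -x long edge is the one to push, at the middle, where the lane leaves a fingertip room above and below.
- clip (a joint): Angle of the rocking clip, rad: 0 = shut, nothing beneath (jaw 4 mm above the parallels: it blocks the 8 mm coupon squarely), 0.25 = jaw on the seated coupon, 0.52 = thumb plate fully down (jaw 12 mm up). The coupon passes from 0.30 on. A spring always closes it: fully down takes 0.19 N m, about 4 to 10 N on the thumb plate, more near the hinge.
- thumb_plate: Thumb plate, the clip's flat tail beyond the hinge, away from the coupon: 49 (its x, away from the hinge) x 30 (its y) x 2.5 mm, smooth, a fingertip can slide on it. Origin mid top face, z out of it. Clip shut: it slopes up away from the coupon at 0.52 rad. Fully down: level, top 28 mm above the granite (as the coupon's underside), from fixture x = 25 to 74 mm.
- jaw: Jaw of the clip, on the coupon's side of the hinge: 22 mm wide, ending in a round lip of 2.5 mm radius that reaches 8 mm over the edge of the seated coupon. Origin on the hinge axis (along fixture y at x = 17 mm, 35 mm above the granite), which is carried by a yoke 33 mm wide standing between the pins, top 40 mm above the granite.
- ring_gauge: Bystander: steel ring gauge, 60 mm outside, 35 mm bore, 22 mm high. Origin at the centre of its underside.
- rest_post: Bystander: small stepped steel rest post, 18 mm across at the foot, 28 mm high. Origin at the centre of its underside.
- v_block: Bystander: steel V-block 50 x 45 x 44 mm. Origin at the centre of its underside.
- flange: Bystander: turned steel disc with a bore, 90 mm across, 14 mm high. Origin at the centre of its underside.
There are look-alikes about, which are no part of the job. What is meant by the fixture is not yellow, and is the larger of those in its own colour. There is more than one size of the coupon; the job needs the smaller.

How it is judged:
By the outcome, as a careful person would: the job done as asked, in the order asked, and still so for the second after the job is handed in, with the robot touching nothing.
It also fails if it takes over 48 s, if anything falls off the work surface, if the arm or the gripper's body presses on something with over 40 N, if the wrist force passes 120 N, or if a joint passes its speed limit or range.

## Working session

There is one attempt and no reset: what is moved stays moved. The work goes in short steps, Python scripts to look and compute and a tool call to move; the robot and the scene stay as the last step left them, time stands still between calls to the robot, and variables do not carry over. Pictures are saved under pics/ and viewed, at most 10 in all, crops included, and the job is handed in when it is done.

Besides the shell and the picture viewer there is one more tool, called by a JSON object that holds its "name" and its "arguments". arm_command: Moves the arm, as the interface text tells. Its arguments: {"type":"object","properties":{"moves":{"type":"array"},"fingers":{"type":"number"},"squeeze":{"type":"number"}},"required":["moves"]}

```bash
ls; mkdir -p pics
python3 - <<'E'
from bench import r
import cv2
for n in("top","side"):
    i=r.camera(n); cv2.imwrite(f"pics/{n}0.png",i[:,:,::-1]); print(n,r.camera_info(n))
s=r.read_state();print(s["time"],s["ee_pos"],s["eef_rot"],s["width"],s["ft_force"]); print(r.camera_info("wrist"))
E
```

```text
pics
top {'fx': 565.1106234513437, 'fy': 565.1106234513437, 'cx': 328.1337357342969, 'cy': 230.6622071229375, 'origin': array([ 0.40100339, -0.02387218,  1.28136521]), 'attitude': array([-0.06263403,  0.06367773,  0.7123951 , -0.69607137])}
side {'fx': 543.7128996310709, 'fy': 543.7128996310709, 'cx': 325.1970151563155, 'cy': 243.01201866136134, 'origin': array([ 0.54787818, -0.72227186,  0.81801793]), 'attitude': array([ 0.36685799, -0.01923636, -0.04687481,  0.92889608])}
0.1 [ 0.18984117 -0.59510821  0.22186126] [ 9.88101574e-01  1.53801455e-01 -1.28050217e-04 -6.12453036e-04] 0.08693382697516511 [ 0.05402522 -0.43803017 -0.65077044]
{'fx': 367.1265231443025, 'fy': 367.1265231443025, 'cx': 322.67434005363, 'cy': 235.06664638844532, 'origin': array([ 0.26532715, -0.57110134,  0.38239872]), 'attitude': array([-0.11615856,  0.0853688 , -0.58360694,  0.79913847])}
```

View pics/top0.png

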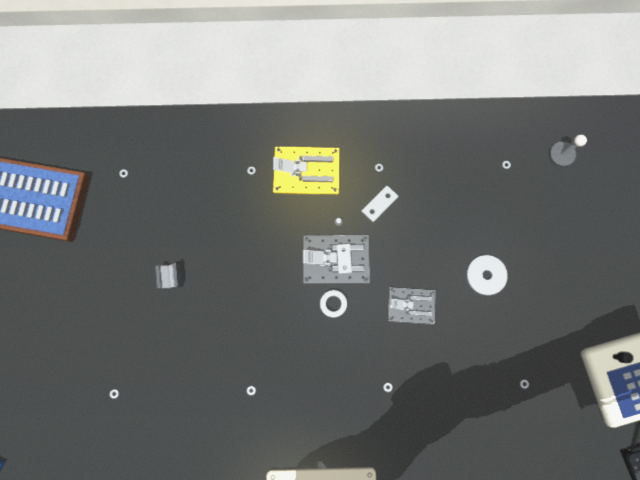

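View pics/side0.png

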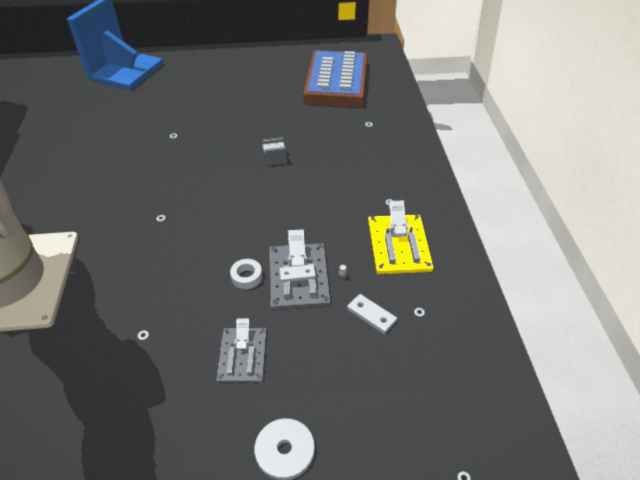

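The side view shows the arrangement. Fixture candidates are the large grey (top 336,259; side 298,274), the small grey (412,306) and the yellow (306,170). I choose the large grey one. Coupon candidates are the one lying on its rails (top 344,259) and the bigger loose one (380,204), so I choose the smaller, on the fixture. The thumb plate (top 318,258) lies towards image left, so the push is roughly world +y.

```bash
cat > h.py <<'E'
import numpy as np, cv2
from scipy.spatial.transform import Rotation as R
def ray(ci,px):
    px=np.atleast_2d(np.asarray(px,float))
    d=np.c_[(px[:,0]-ci['cx'])/ci['fx'],-(px[:,1]-ci['cy'])/ci['fy'],-np.ones(len(px))]
    return np.array(ci['origin']),R.from_quat(ci['attitude']).apply(d)
def plane(ci,px,z):
    o,d=ray(ci,px); return o+d*((z-o[2])/d[:,2])[:,None]
def proj(ci,P):
    c=R.from_quat(ci['attitude']).inv().apply(np.atleast_2d(P)-ci['origin'])
    return np.c_[ci['cx']+ci['fx']*c[:,0]/-c[:,2],ci['cy']-ci['fy']*c[:,1]/-c[:,2]]
E
python3 - <<'E'
from bench import r
from h import *
for n,box in(("top",(290,225,385,292)),("side",(255,225,338,315))):
    i=cv2.imread(f"pics/{n}0.png");ci=r.camera_info(n)
    x0,y0,x1,y1=box;g=cv2.cvtColor(i,cv2.COLOR_BGR2GRAY)[y0:y1,x0:x1]
    m=(g>75).astype(np.uint8)
    m=cv2.morphologyEx(m,cv2.MORPH_CLOSE,np.ones((5,5)))
    c=max(cv2.findContours(m,0,2)[0],key=cv2.contourArea)
    b=cv2.minAreaRect(c);p=cv2.boxPoints(b)+[x0,y0]
    P=plane(ci,p,.012);print(n,p.round(1).tolist(),P[:,:2].round(4).tolist(),P.mean(0))
    print(np.linalg.norm(P-np.roll(P,1,0),axis=1))
    print(np.percentile(g,[5,25,50,75,95]))
a=cv2.imread("pics/side0.png")[215:325,245:360]
cv2.imwrite("pics/c1.png",cv2.resize(a,None,fx=5,fy=5,interpolation=2))
E
```

```text
top [[290.0, 291.0], [290.0, 225.0], [384.0, 225.0], [384.0, 291.0]] [[0.4952, 0.0601], [0.6457, 0.0585], [0.6407, -0.1564], [0.4903, -0.1503]] [ 0.56794485 -0.0470471   0.012     ]
[0.21050097 0.15048738 0.21495405 0.15048453]
[ 87.  90. 115. 158. 227.]
side [[255.0, 314.0], [255.0, 225.0], [337.0, 225.0], [337.0, 314.0]] [[0.4812, -0.1341], [0.4842, 0.0943], [0.6551, 0.0771], [0.6287, -0.149]] [ 0.5623129  -0.02793371  0.012     ]
[0.14834228 0.22843313 0.17179231 0.22766238]
[ 75.  77.  91. 138. 230.]
```

View pics/c1.png

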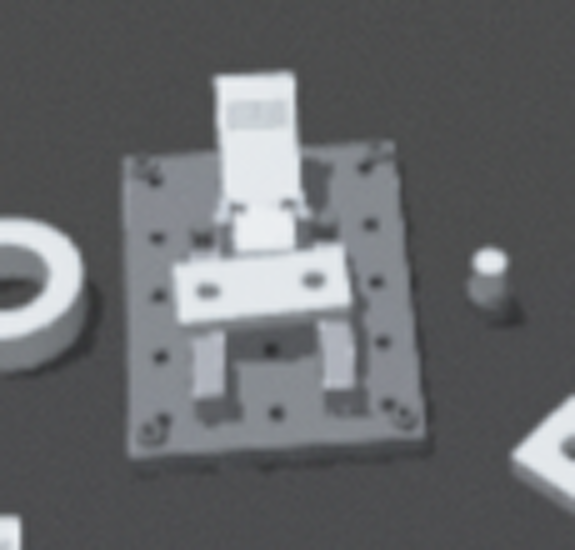

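The crop confirms it: a small coupon lies across both rails of the large grey fixture before the shut clip, at about side (297,272), with the post and ring beside it.

Run:
```python
from bench import r
from h import *
for n,box in(("top",(295,228,378,288)),("side",(265,225,333,312))):
    i=cv2.imread(f"pics/{n}0.png");ci=r.camera_info(n)
    x0,y0,x1,y1=box;g=cv2.cvtColor(i,cv2.COLOR_BGR2GRAY)[y0:y1,x0:x1]
    m=(g>(101 if n=="top" else 84)).astype(np.uint8)
    m=cv2.morphologyEx(m,cv2.MORPH_CLOSE,np.ones((5,5)))
    c=max(cv2.findContours(m,0,2)[0],key=cv2.contourArea)
    b=cv2.minAreaRect(c);p=cv2.boxPoints(b)+[x0,y0]
    P=plane(ci,p,.012);print(n,p.round(1).tolist(),P[:,:2].round(4).tolist(),P.mean(0))
    print(np.linalg.norm(P-np.roll(P,1,0),axis=1))
s=r.read_state();q=R.from_quat(s["eef_rot"]);ci=r.camera_info("wrist")
print("tool axes\n",q.as_matrix().round(3)); print("cam look in tool",q.inv().apply(R.from_quat(ci['attitude']).apply([0,0,-1])), q.inv().apply(ci['origin']-s['ee_pos']))
C=np.array([.567,-.048,.25]);print(q.inv().apply(C-s['ee_pos']))
```

```text
top [[302.0, 234.0], [369.0, 234.0], [369.0, 283.0], [302.0, 283.0]] [[0.6241, 0.0313], [0.6206, -0.1214], [0.509, -0.1174], [0.5125, 0.033]] [ 0.56653076 -0.04361804  0.012     ]
[0.11167887 0.15277174 0.11167625 0.15041613]
side [[264.9, 230.2], [324.5, 226.2], [329.6, 302.6], [270.0, 306.5]] [[0.5045, 0.0769], [0.6287, 0.0761], [0.6181, -0.1221], [0.5087, -0.1201]] [ 0.56502068 -0.02230785  0.012     ]
[0.19708425 0.12413523 0.19848489 0.10938481]
tool axes
 [[ 0.953  0.304 -0.   ]
 [ 0.304 -0.953  0.001]
 [-0.    -0.001 -1.   ]]
cam look in tool [-2.85235566e-01  4.58509111e-04  9.58457334e-01] [ 7.92010999e-02 -1.28303207e-04 -1.60542549e-01]
[ 0.52560346 -0.4066247  -0.02766458]
```

{"name": "arm_command", "arguments": {"moves": [0, 0, 0, 6.33, 0, 0, 0, 6.33, 0, 0, 0, 6.33, 1.8, -3.3, 0, 0, 1.8, -3.3, 0, 0, 1.8, -3.3, 0, 0, 1.8, -3.3, 0.3, 0, 1.8, -3.3, 0.3, 0, 1.8, -3.3, 0.3, 0, 1.8, -3.3, 0.5, 0, 1.8, -3.3, 0.5, 0, 1.8, -3.3, 0.5, 0]}}

```text
time: 1.1
ee_pos: [0.359, -0.3004, 0.1982]
eef_rot: [1.0, -0.011, -0.0, 0.0]
ft_force: [1.7, -1.3, 0.1]
width: 0.0874
grip_force: 0.0
```

{"name": "arm_command", "arguments": {"moves": [1.8, -3.3, 0.5, 0, 1.8, -3.3, 0.5, 0, 1.8, -3.3, 0.5, 0, 1.8, -3.3, 0.5, 0, 1.8, -3.3, 0.5, 0, 1.8, -3.3, 0.5, 0, 1.8, -3.3, 0.5, 0, 0.9, -3.3, 0.5, 0, 0, 0, 0, 0, 0, 0, 0, 0, 0, 0, 0, 0], "fingers": 90}}

```text
time: 2.02
ee_pos: [0.4993, -0.0417, 0.1582]
eef_rot: [1.0, -0.011, -0.0, 0.0]
ft_force: [-0.4, -0.5, 1.1]
width: 0.0785
grip_force: 0.0
```

Run:
```python
from bench import r
from h import *
s=r.read_state();ci=r.camera_info("wrist");i=r.camera("wrist")
cv2.imwrite("pics/w1.png",i[:,:,::-1]);import pickle;pickle.dump((ci,s),open("w1.pkl","wb"))
print(s["time"],s["ee_pos"],R.from_quat(s["eef_rot"]).as_matrix().round(4),s["width"],s["ft_force"],s["joint_positions"])
```

```text
2.0167 [ 0.49928769 -0.04172761  0.15823252] [[ 9.997e-01 -2.260e-02 -7.000e-04]
 [-2.260e-02 -9.997e-01 -3.000e-04]
 [-7.000e-04  3.000e-04 -1.000e+00]] 0.07852924337787752 [-0.42056923 -0.50905078  1.13567404] [ 0.52199461  0.15201307 -0.57013352  1.84122757  0.08901493  1.17427583
 -1.67077663]
```

View pics/w1.png

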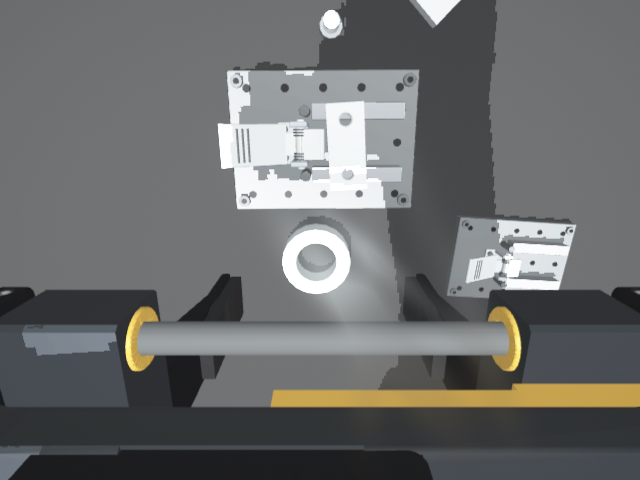

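The wrist view shows the target fixture at (228–418, 70–209), thumb plate left (255,145), coupon at (348,143), pins at about (304,111) and (307,175), and the ring at (316,260). I'll zoom in to measure.

Run:
```python
from h import *
a=cv2.imread("pics/w1.png")[60:220,215:425]
a=(255*(a/255.)**1.5).astype(np.uint8)
a=cv2.resize(a,None,fx=3.7,fy=3.7,interpolation=cv2.INTER_CUBIC)
for k in range(0,210,20): cv2.putText(a,str(215+k),(int(k*3.7),8),0,.32,(0,0,255));cv2.line(a,(int((k+.5)*3.7),10),(int((k+.5)*3.7),16),(0,0,255))
for k in range(0,160,20): cv2.putText(a,str(60+k),(0,int((k+.5)*3.7)+4),0,.32,(0,255,0))
cv2.imwrite("pics/c2.png",a)
```

```text
(no output)
```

View pics/c2.png

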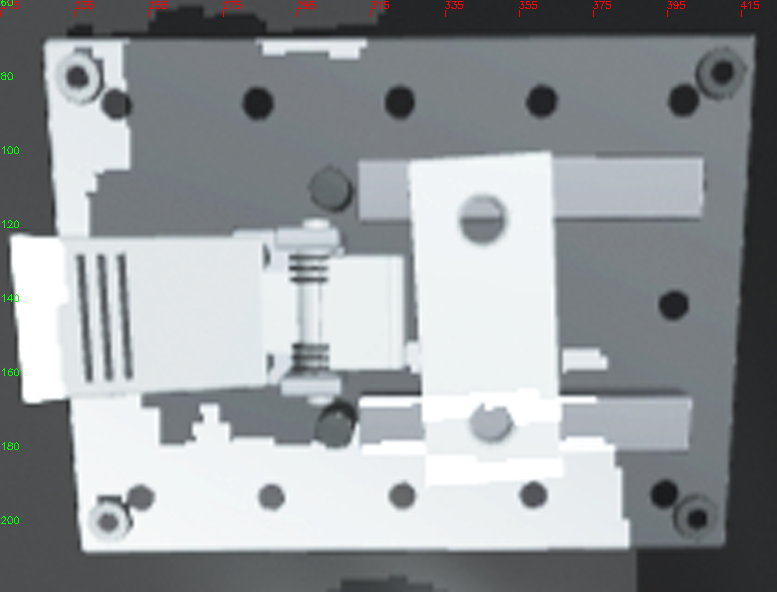

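Run:
```python
from h import *; import pickle
ci,s=pickle.load(open("w1.pkl","rb"))
f=lambda p,z:plane(ci,np.array(p)/3.7+[215-.5,60-.5],z)[:,:2]
def rep(n,P):
    print(n,(P*1000).round(1).tolist(),"c",(P.mean(0)*1000).round(1),"len",(1000*np.linalg.norm(P-np.roll(P,-1,0),axis=1)).round(1))
B=f([(45,40),(755,36),(724,545),(83,551)],.012);rep("base",B)
ux=(B[0]-B[1]+B[3]-B[2]);a=np.arctan2(ux[1],ux[0]);
U=f([(358,157),(703,157),(703,217),(358,217)],.028);L=f([(358,396),(691,396),(688,450),(358,450)],.028)
rep("railU",U);rep("railL",L);K=f([(410,161),(551,152),(562,474),(425,487)],.036);rep("coupon",K)
P=f([(330,189),(335,426)],.036);rep("pins",P)
pv=P[0]-P[1];ap=np.arctan2(-pv[0],pv[1]) # fixture y dir
print("yaw base",np.degrees(a),"pins y dir",np.degrees(np.arctan2(*pv[::-1])))
for v in(U[0]-U[1],U[3]-U[2],L[0]-L[1],L[3]-L[2]):print("rail yaw",np.degrees(np.arctan2(v[1],v[0])))
ex=np.array([np.cos(a),np.sin(a)]);ey=np.array([-ex[1],ex[0]]);O=B.mean(0)
for n,Q in(("U",U),("L",L),("pins",P),("coupon",K)):print(n,(np.c_[(Q-O)@ex,(Q-O)@ey]*1000).round(1).tolist())
print(O,np.array(s["ee_pos"]))
```

```text
base [[620.8, 29.6], [618.3, -117.9], [510.5, -116.4], [512.4, 31.4]] c [565.5 -43.3] len [147.5 107.8 147.8 108.5]
railU [[595.6, -35.1], [594.0, -104.6], [582.5, -105.1], [584.1, -34.8]] c [589.  -69.9] len [69.5 11.5 70.4 11.5]
railL [[548.0, -33.6], [546.4, -104.1], [535.0, -103.9], [536.6, -33.3]] c [541.5 -68.7] len [70.5 11.4 70.6 11.4]
coupon [[594.1, -45.5], [595.2, -73.2], [531.8, -76.1], [529.7, -47.4]] c [562.7 -60.5] len [27.7 63.5 28.8 64.5]
pins [[589.3, -29.6], [542.8, -28.9]] c [566.  -29.3] len [46.5 46.5]
yaw base 89.14501044319267 pins y dir -0.8470850971887036
rail yaw 88.72666168951393
rail yaw 88.725101149603
rail yaw 88.72021408748338
rail yaw 88.71866751198887
U [[8.6, -29.9], [-60.9, -29.4], [-61.6, -17.9], [8.8, -18.4]]
L [[9.4, 17.7], [-61.1, 18.2], [-61.0, 29.6], [9.6, 29.1]]
pins [[14.0, -23.6], [14.0, 22.9]]
coupon [[-1.8, -28.7], [-29.4, -30.1], [-33.2, 33.3], [-4.6, 35.8]]
[ 0.56552157 -0.04330513] [ 0.49928769 -0.04172761  0.15823252]
```

{"name": "arm_command", "arguments": {"moves": [2.2, -0.1, 2, 0, 2.2, 0, 2, 0, 2.2, 0.44, 2, 0, 0, 0, 2, 0, 0, 0, 1, 0, 0, 0, 0, 0, 0, 0, 0, 0]}}

```text
time: 2.65
ee_pos: [0.5649, -0.0469, 0.0689]
eef_rot: [1.0, -0.012, -0.0, 0.0]
ft_force: [0.6, 0.0, -0.3]
width: 0.0783
grip_force: 0.0
```

```bash
cat > look.py <<'E'
import sys,pickle
from bench import r
from h import *
n=sys.argv[1]
s=r.read_state();ci=r.camera_info("wrist");i=r.camera("wrist")[:,:,::-1];t=r.camera("side")[:,:,::-1]
pickle.dump((ci,s,i,t),open(n+".pkl","wb"))
O=np.array([.5655,-.0433]);a=np.radians(89);ex=np.array([np.cos(a),np.sin(a)]);ey=np.array([-ex[1],ex[0]])
d=np.array(s["ee_pos"])[:2]-O
print(s["time"],"fix xy mm",(1000*np.array([d@ex,d@ey])).round(2),"z",s["ee_pos"][2],"w",s["width"],np.round(s["ft_force"],2))
side=cv2.resize(t[215:325,245:360],None,fx=3.5,fy=3.5,interpolation=2)
wr=i[0:330,100:500]
h=max(side.shape[0],wr.shape[0]);c=np.zeros((h,side.shape[1]+wr.shape[1],3),np.uint8);c[:wr.shape[0],:wr.shape[1]]=wr;c[:side.shape[0],wr.shape[1]:]=side
cv2.imwrite(f"pics/{n}.png",c[:600,:800])
E
python3 look.py v3
```

```text
2.65 fix xy mm [-3.58  0.52] z 0.06886289913200645 w 0.07826589147172197 [ 0.61  0.02 -0.35]
```

View pics/v3.png

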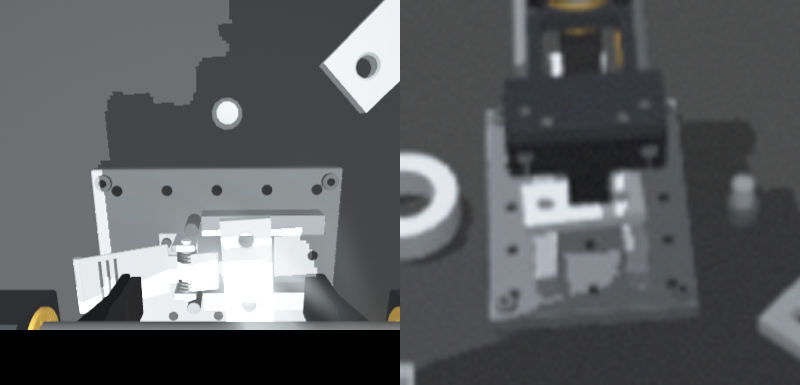

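The wrist view (left) shows the fingers over the thumb plate and behind the coupon. In the side view (right) the pushing finger is centred over the lane, so I can descend and press.

{"name": "arm_command", "arguments": {"moves": [0, 0, 1, 0, 0, 0, 1, 0, 0, 0, 0.5, 0, 0, 0, 0.5, 0, 0, 0, 0.4, 0, 0, 0, 0.3, 0, 0, 0, 0.3, 0, 0, 0, 0, 0, 0, 0, 0, 0]}}

```text
time: 3.5
ee_pos: [0.5652, -0.0468, 0.0287]
eef_rot: [1.0, -0.011, -0.0, 0.0]
ft_force: [-4.0, -1.3, 8.1]
width: 0.0783
grip_force: 4.1
```

```bash
python3 look.py v4
```

```text
3.5 fix xy mm [-3.47  0.2 ] z 0.028742776562478548 w 0.078254864154895 [-3.96 -1.3   8.07]
```

View pics/v4.png

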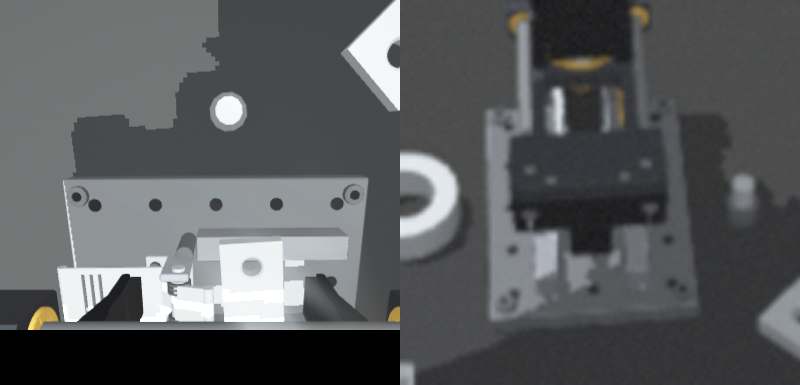

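Thumb plate is level in the wrist view (left, about (110,290)), force 8 N, and the pushing finger is behind the coupon. Now I'll push.

{"name": "arm_command", "arguments": {"moves": [0, -0.2, 0, 0, 0, -0.2, 0, 0, 0, -0.2, 0, 0, 0, -0.2, 0, 0, 0, -0.2, 0, 0, 0, -0.2, 0, 0, 0, -0.2, 0, 0, 0, -0.2, 0, 0, 0, -0.2, 0, 0, 0, -0.2, 0, 0, 0, 0, 0, 0]}}

```text
time: 4.52
ee_pos: [0.5667, -0.0271, 0.0291]
eef_rot: [1.0, -0.012, 0.001, 0.001]
ft_force: [1.0, -2.4, 3.5]
width: 0.0785
grip_force: 2.2
```

```bash
python3 look.py v5
```

```text
4.5167 fix xy mm [16.2  -0.94] z 0.02906318381883038 w 0.07850918822620204 [ 1.02 -2.38  3.54]
```

View pics/v5.png

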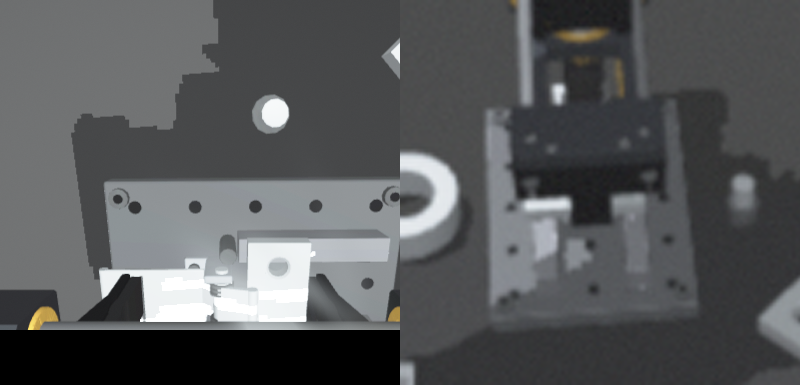

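The coupon (wrist (278,270)) is moving under the raised jaw and is in line with the rail; the pins are about 5 mm ahead.

{"name": "arm_command", "arguments": {"moves": [0, -0.1, 0, 0, 0, -0.1, 0, 0, 0, -0.1, 0, 0, 0, -0.1, 0, 0, 0, -0.05, 0, 0, 0, 0, 0, 0, 0, 0, 0, 0]}}

```text
time: 5.2
ee_pos: [0.5664, -0.0224, 0.0287]
eef_rot: [1.0, -0.012, 0.0, 0.0]
ft_force: [1.0, -4.4, 5.7]
width: 0.0783
grip_force: 2.9
```

{"name": "arm_command", "arguments": {"moves": [0, -0.05, 0, 0, 0, -0.05, 0, 0, 0, 0, 0, 0, 0, 0, 0, 0]}}

```text
time: 5.53
ee_pos: [0.5665, -0.0222, 0.0287]
eef_rot: [1.0, -0.012, 0.0, 0.001]
ft_force: [0.7, -6.6, 4.9]
width: 0.0786
grip_force: 4.1
```

{"name": "arm_command", "arguments": {"moves": [0, -0.1, 0, 0, 0, -0.1, 0, 0, 0, 0, 0, 0, 0, 0, 0, 0]}}

```text
time: 5.87
ee_pos: [0.5665, -0.022, 0.0287]
eef_rot: [1.0, -0.012, 0.0, 0.002]
ft_force: [1.2, -11.9, 4.9]
width: 0.0785
grip_force: 6.8
```

```bash
python3 look.py v6
python3 - <<'E'
import pickle
from h import *
ci,s,i,t=pickle.load(open("v6.pkl","rb"))
a=cv2.resize(i[160:335,180:460],None,fx=2.85,fy=2.85,interpolation=2);cv2.imwrite("pics/c6.png",a[:600,:800])
E
```

```text
5.8667 fix xy mm [21.35 -0.65] z 0.02865662760953696 w 0.07854703373529676 [  1.23 -11.88   4.89]
```

View pics/c6.png

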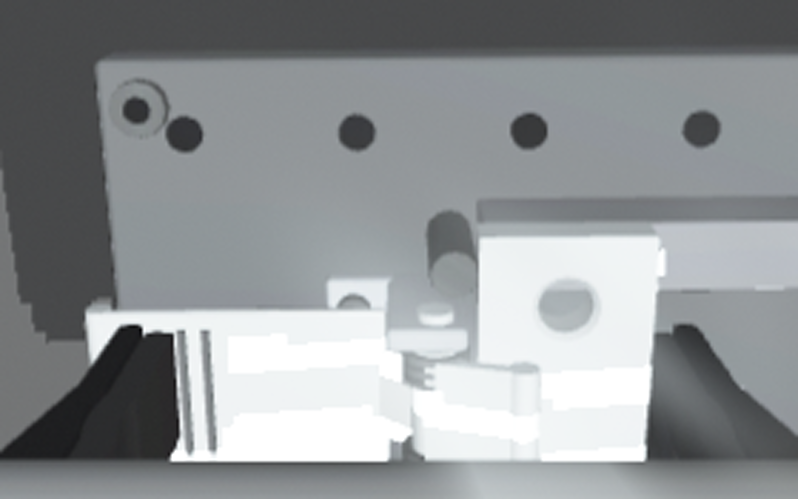

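Coupon lies against the near visible pin (crop (452,270)), with the jaw over it at (520,410). The finger face is at fixture x = -17.9 against -18 expected, and it is not moving under 12 N. Next I draw back, then release.

{"name": "arm_command", "arguments": {"moves": [0, 0.1, 0, 0, 0, 0.15, 0, 0, 0, 0.2, 0, 0, 0, 0.25, 0, 0, 0, 0.3, 0, 0, 0, 0.3, 0, 0, 0, 0, 0, 0, 0, 0, 0, 0]}}

```text
time: 6.63
ee_pos: [0.5657, -0.0319, 0.0285]
eef_rot: [1.0, -0.011, -0.0, 0.0]
ft_force: [-0.8, 1.9, 4.7]
width: 0.0784
grip_force: 2.3
```

{"name": "arm_command", "arguments": {"moves": [0, 0, -0.2, 0, 0, 0, -0.2, 0, 0, 0, -0.2, 0, 0, 0, -0.3, 0, 0, 0, -0.4, 0, 0, 0, -0.6, 0, 0, 0, -1, 0, 0, 0, -2, 0, 0, 0, -3, 0, 0, 0, -3, 0, 0, 0, 0, 0, 0, 0, 0, 0]}}

```text
time: 7.63
ee_pos: [0.5669, -0.032, 0.1399]
eef_rot: [1.0, -0.011, 0.002, 0.0]
ft_force: [0.3, 0.3, -1.2]
width: 0.0784
grip_force: 0.0
```

{"name": "arm_command", "arguments": {"moves": [-2, 0, 0, 0, -3, 0, 0, 0, -3, 0, 0, 0, 0, 0, 0, 0, 0, 0, 0, 0]}}

```text
time: 8.05
ee_pos: [0.4843, -0.0305, 0.137]
eef_rot: [1.0, -0.012, -0.001, 0.001]
ft_force: [1.3, -0.4, 0.7]
width: 0.0782
grip_force: 0.0
```

```bash
python3 look.py v7
python3 - <<'E'
import pickle
from h import *
ci,s,i,t=pickle.load(open("v7.pkl","rb"))
O=np.array([.5655,-.0433,0]);print(proj(ci,O))
u,v=map(int,proj(ci,O)[0]);a=i[max(v-90,0):v+90,max(u-120,0):u+120];a=(255*(a/255.)**1.5).astype(np.uint8)
cv2.imwrite("pics/c7.png",cv2.resize(a,None,fx=3.3,fy=3.3,interpolation=2)[:600,:800]);print(max(u-120,0),max(v-90,0))
E
```

```text
8.05 fix xy mm [11.39 81.37] z 0.13704247941032885 w 0.07821590230837135 [ 1.28 -0.43  0.73]
[[336.90007564 122.47655147]]
216 32
```

View pics/c7.png

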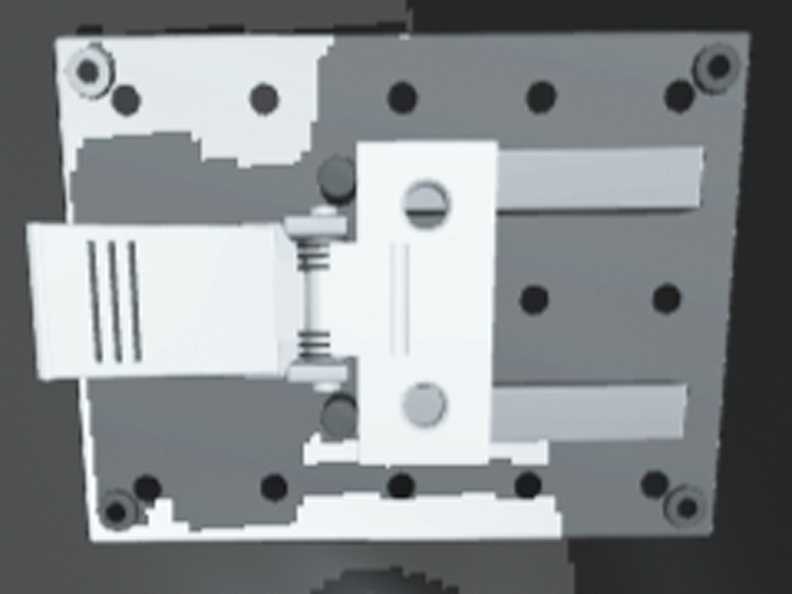

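The coupon's edge (crop x≈357) touches both pins at (337,177) and (338,413), and it lies square. The jaw lip rests on it at (400,300), the thumb plate is up and the gripper is clear. I'm handing in.

```bash
python3 -c "
from bench import r
print(r.close_job())"
```

```text
the job is handed in; nothing more can be done
None
```

The coupon is seated square against both dowel pins with the clip closed on it, the gripper is clear of the fixture, and the job was handed in at about 8 s of the 48 s allowed.

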